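# Pack up the toolbox after the drain-hose job

## Robot

A 7-joint arm with a two-finger parallel gripper is mounted at the origin on the work surface. World frame = base frame: x ahead of the robot, y to its left, z up, the work surface at z = 0. Lengths are in m, angles in degrees, forces in N, time in s.
With the tool pointing down it reaches from about 0.425 to 0.825 m from the base axis. Payload 3.6 kg.
Tool frame: the origin (TCP) lies at the very end of the fingers, on their centre line; the grasp point (between the pads) lies 19 mm behind it (r.grip_depth is the z of the grasp point in the tool frame, in m); z points along the fingers, y is the line along which they close (so a half turn about z gives the same grasp; the last joint's range is limited). The gripper opens to 85 mm and grips with 20 to 120 N. Pads are 22 mm wide; open, the fingers measure 114 mm over their backs; the gripper's body (76 mm by 85 mm) begins 54 mm behind the grasp point. The pads swing forward as they close: fully open they stand 13 mm farther back than shut.
Start: joints at [-67.752, 35.231, -0.722, 81.555, 0.464, 63.22, -2.315], TCP at [0.262, 0.595, 0.231] pointing down, gripper open.
Joint ranges: [-178.69, 178.69], [-17.37, 117.87], [-77.05, 75.6], [15.02, 138.74], [-78.02, 258.01], [0.78, 113.62], [-162.83, 162.83]. Speed limits (degrees/s): [159.86, 159.86, 180, 180, 180, 180, 180].

## Interface

Orientations are given as [roll, pitch, yaw] about the fixed x, y, z axes, in that order (R = Rz(yaw) Ry(pitch) Rx(roll)).
In Python, from rig import r gives the robot as it stands. Calls block until the motion is done:
- r.move_ptp(position, orientation): joint-space move of the TCP to a pose.
- r.move_l(position, orientation=None, velocity=0.15): straight line of the TCP; orientation=None keeps the orientation; velocity is the mean speed in m/s.
- r.move_joints(angles): joint-space move.
- r.command_gripper(opening, force=None): opening from 0.0 (shut) to 1.0 (fully open); force is the grip in N (None keeps the last); returns when the fingers have stopped.
- r.pause(seconds).
- r.inverse_kinematics(position, orientation): joint angles nearest the present ones, or None.
- r.grab_frame(name): name is "scene" or "top" or "wrist"; returns a dict with "image" (480x640x3 uint8, red, green, blue), "fx", "fy", "cx", "cy" (pixels), "R" (3x3) and "t" (3): a world point X has camera coordinates R X + t. Camera axes: x right, y down, z forward; pixel columns grow to the right and rows downward; lengths in m; the calibration is good to about 2 mm. A picture is of the moment at which its call begins. There is no depth.
A pose or a line that the arm cannot do raises r.MotionError and nothing moves.
- r.job_done(): hands the job in; it is judged then, once.
Trained networks look in a picture, given as the dict that the camera call returned (one of the last four; its "shot" number tells which), for a name from the list of things; names that differ only in an ending like _2 or _b are one class to them, and where a whole thing is asked for, a point or a joint stands for the part that bears it (a point fixed in the world has none). Each returns a list of dicts, best first, with "score" (0 to 1); they miss things now and then, are a little off and sometimes report something else, mostly with a low value. They report only what shows in the picture. A call takes as long as a camera call. They do not tell look-alikes from the thing itself.
- r.find_in(target, picture): "extent" ([left, top, right, bottom] in pixels, round what is visible of it).
Readings, each from a call of its own:
- r.current_time_s(): time.
- r.current_q(): joint angles.
- r.current_qvel(): joint speeds.
- r.current_tau(): joint torques, N m.
- r.current_eef_pos(): TCP position.
- r.current_ee_rot(): TCP orientation.
- r.current_force(): force on the tool from outside, world axes, zero at the start.
- r.current_wrist_torque(): the same for the moment, N m.
- r.current_finger_gap(): opening from 0.0 (shut) to 1.0 (fully open).
- r.current_grasp_force(): force on a finger pad.
Only numpy, scipy, OpenCV 4.12 (cv2) and the standard library are available. Lean on these libraries where they do the work, as an engineer would, in place of code of your own. Each camera call takes 0.05 s, during which the arm holds its last target. There are 200 camera calls.

## Task

Pack the toolbox: take the metal parts tray by the upright plate at its back, hold its open end over the toolbox and tip it so that the loose white hose fittings slide off into the bottom of the box, and set the empty tray back down flat on the bench. Then seat the black lift-out tray flat and square on the corner posts inside the box, with the orange brush and the beige filter lying in it, the filter flat with its tab up, shut the lid fully and snap both latches down against the front of the box. Pick up by hand any fitting that missed the box, and do not push the ceramic bowl about.

Things in the scene. Friction and masses are not known exactly. Their poses are not given: they have to be found in the camera images.
- toolbox: open grey plastic toolbox, fixed: outside 170 mm along its x, 280 mm along its y, 140 mm high, walls and floor 5 mm. Origin: centre of its underside; x, y level, its latch side looks along -x to the robot. In each inside corner a 14 x 14 mm post rises to 100 mm above the underside; the lift-out tray rests on the four, 4 mm clear of the walls all round when centred
- lid (a joint): angle (rad) of the black lid hinged on the toolbox's far (+x) rim: 0 = shut, 1.72 = fully open, leaning a little back beyond upright; a stiff hinge, it stays where it is left and 2 to 4 N at its free edge moves it. The lid is hollow, 170 x 280 mm, 22 mm thick
- lid_hinge (a point): middle of the lid's hinge line, at x = 85 mm, z = 140.5 mm of the toolbox. The shut lid clears contents up to 158 mm above the box's underside
- lid_edge (a point): middle of the lid's free edge, on its outer (upper when shut) face, 170 mm from the hinge line and 22 mm from the hinge plane
- latch_left (a joint): angle (rad) of the left snap latch, a grey flap 50 mm wide, 45 mm long, 6 mm thick on the lid's front face, at y = +75 mm of the toolbox: 0 = hanging down over the box's front (snapped), 1.5 = sticking straight out from the lid's front. With the lid shut its pivot is at x = -89 mm, z = 152 mm of the toolbox. It stays where it is put; 1 to 2 N on its end moves it
- latch_right (a joint): angle (rad) of the right snap latch, a grey flap 50 mm wide, 45 mm long, 6 mm thick on the lid's front face, at y = -75 mm of the toolbox: 0 = hanging down over the box's front (snapped), 1.5 = sticking straight out from the lid's front. With the lid shut its pivot is at x = -89 mm, z = 152 mm of the toolbox. It stays where it is put; 1 to 2 N on its end moves it
- latch_left_tip (a point): free end of the left latch flap, 45 mm from its pivot; with the lid open it is the highest point of the toolbox, up to 360 mm above the bench
- latch_right_tip (a point): free end of the right latch flap, 45 mm from its pivot; with the lid open up to 360 mm above the bench
- tray: aluminium parts tray, loose, 200 g, flat on the bench: floor 210 x 135 x 3 mm, walls 20 mm high on three sides, open at its +x end. Origin on the underside, 100 mm from the open end and 110 mm from the back; x points to the open end, z up. The fittings lie 35 mm or more from the back plate and start to slide at a slope of 18 to 26 degrees
- tray_mouth (a point): middle of the tray's open end, on the floor's upper face, at x = 100 mm of the tray
- tray_grip (a point): point on the tray's upright back plate where to grip it, 45 mm above the tray's underside, at x = -108 mm; the plate is 8 mm thick along the tray's x, 50 mm wide, and its top is at 60 mm. Tray and fittings weigh up to 0.45 kg and hang out in front of the plate: grip it firmly (about 100 N)
- insert: black plastic lift-out tray, loose, 200 g: outside 152 mm along its x, 262 mm along its y, 38 mm high, walls and floor 3 mm; a divider across the middle along its x, 33 mm high, carries a grip bar. Origin at the centre of its underside. The two halves are each 146 x 126 mm inside
- insert_bar (a point): middle of the lift-out tray's grip bar: 12 mm thick along the tray's y, 80 mm long along its x, from 33 to 52 mm above the tray's underside
- elbow_a: white plastic 90 degree drain-hose elbow, loose, 45 g: two round legs 28 mm in diameter in one flat plane, 56 x 56 mm overall. Origin at half the pipe's height and in the middle of the 56 mm square; one leg's centre line runs along its x at y = -14 mm, the other's along its y at x = -14 mm. On the parts tray at the start, or absent (None)
- elbow_b: white plastic 90 degree drain-hose elbow, loose, 45 g: two round legs 28 mm in diameter in one flat plane, 56 x 56 mm overall. Origin at half the pipe's height and in the middle of the 56 mm square; one leg's centre line runs along its x at y = -14 mm, the other's along its y at x = -14 mm. On the parts tray at the start, or absent (None)
- tee_a: white plastic drain-hose tee, loose, 45 g: run 62 mm long along its x with centre line at y = -8 mm, branch along its +y to y = +22 mm, both 28 mm in diameter in one flat plane. Origin at half the pipe's height. On the parts tray at the start, or absent (None)
- tee_b: white plastic drain-hose tee, loose, 45 g: run 62 mm long along its x with centre line at y = -8 mm, branch along its +y to y = +22 mm, both 28 mm in diameter in one flat plane. Origin at half the pipe's height. On the parts tray at the start, or absent (None)
- filter: beige exhaust filter cassette, loose, 90 g: 100 mm along its x, 70 mm along its y, 28 mm thick, with a pull tab on top, 44 mm along x, 12 mm along y and 20 mm high (top at 48 mm). Origin at the centre of its underside, z up through the tab
- brush: orange nylon brush lying on its bristles, loose, 80 g: back 110 mm along its x, 42 mm along its y, 18 mm thick with its top at 40 mm; bristle block 100 x 34 x 22 mm below. Origin at the centre of the bristle side, z up
- bowl: matt grey ceramic bowl, loose, 124 mm across and 55 mm high, empty, a bystander. Origin at the centre of its underside
There are look-alikes about, which are no part of the job. What is shaped like the elbow_b but turquoise is not meant. Leave any green look-alike of the tee_b alone.

How it is judged (in metres and radians):
On the way, in this order (a step that is already met when the one before it is completed fails the run):
1. the parts tray is tipped with its open end over the toolbox (angle between tray's own z axis and vertical above 0.3 rad and horizontal distance between tray_mouth and toolbox below 0.16 m and height (world z) of tray_mouth between 0.1 and 0.3 m and value of joint lid above 1 rad), for 0.1 s.
2. all the fittings are in the bottom of the toolbox (x of elbow_a in the frame of toolbox between -0.08 and 0.08 m and y of elbow_a in the frame of toolbox between -0.135 and 0.135 m and z of elbow_a in the frame of toolbox between 0 and 0.097 m and x of elbow_b in the frame of toolbox between -0.08 and 0.08 m and y of elbow_b in the frame of toolbox between -0.135 and 0.135 m and z of elbow_b in the frame of toolbox between 0 and 0.097 m and x of tee_a in the frame of toolbox between -0.08 and 0.08 m and y of tee_a in the frame of toolbox between -0.135 and 0.135 m and z of tee_a in the frame of toolbox between 0 and 0.097 m and x of tee_b in the frame of toolbox between -0.08 and 0.08 m and y of tee_b in the frame of toolbox between -0.135 and 0.135 m and z of tee_b in the frame of toolbox between 0 and 0.097 m), for 0.2 s.
3. the lift-out tray is seated flat on the corner posts with the brush and the filter in it (x of insert in the frame of toolbox between -0.008 and 0.008 m and y of insert in the frame of toolbox between -0.008 and 0.008 m and z of insert in the frame of toolbox between 0.094 and 0.105 m and angle between insert's own z axis and vertical below 0.04 rad and angle between the x axis of insert and the x axis of toolbox, either way round below 0.07 rad and x of filter in the frame of insert between -0.076 and 0.076 m and y of filter in the frame of insert between -0.131 and 0.131 m and z of filter in the frame of insert between -0.002 and 0.05 m and x of brush in the frame of insert between -0.076 and 0.076 m and y of brush in the frame of insert between -0.131 and 0.131 m and z of brush in the frame of insert between -0.002 and 0.05 m and angle between filter's own z axis and vertical below 0.25 rad), for 0.3 s.
At the end, for the whole second after the job is handed in: fittings in the box's bottom; lift-out tray on the posts (within 8 mm, 0.04 rad level, 0.07 rad square) holding brush and filter, filter within 0.25 rad of flat; lid within 0.05 rad of shut, latches within 0.25 rad of down; parts tray flat on the bench (12 mm, 0.06 rad); at rest (all of step 2 and all of step 3 and value of joint lid below 0.05 rad and value of joint each of latch_left, latch_right below 0.25 rad and height (world z) of tray between -0.01 and 0.012 m and angle between tray's own z axis and vertical below 0.06 rad and linear speed of each of tray, insert below 0.02 m/s); the robot touches nothing.
It fails at once if the ceramic bowl is pushed more than 30 mm or tipped (distance of bowl from where it was at the start of the episode above 0.03 m or angle between bowl's own z axis and vertical above 0.5 rad).
It fails at once if something falls off the bench (height (world z) of any of elbow_a, elbow_b, tee_a, tee_b, tray, insert, filter, brush below -0.05 m).
Of elbow_a, elbow_b, tee_a, tee_b only 2 to 4 are there at a start; the rules pass over those that are not, and their reading is None.
At some moment in a run one of brush, filter, insert may be knocked a few centimetres aside while the robot is not near it.
It also fails if it takes over 208 s, if anything falls off the work surface, if the arm or the gripper's body presses on something with over 40 N, if the wrist force passes 120 N, or if a joint passes its speed limit or range.

## Working session

There is one attempt and no reset: what is moved stays moved. The work goes in short steps, each a Python script; the robot and the scene stay as the last script left them, time stands still between calls to the robot, and variables do not carry over. Pictures are saved under pics/ and viewed, at most 15 in all, crops included, and the job is handed in when it is done.

```bash
ls; mkdir -p pics; cat > h.py <<'E'
from rig import r
import numpy as np, cv2
def save(f,n): cv2.imwrite('pics/'+n,cv2.cvtColor(f['image'],cv2.COLOR_RGB2BGR))
def ray(f,u,v,z):
    "world point at height z seen at pixel u,v"
    R=np.array(f['R']);t=np.array(f['t']);c=-R.T@t
    d=R.T@np.array([(u-f['cx'])/f['fx'],(v-f['cy'])/f['fy'],1]);return c+d*(z-c[2])/d[2]
def proj(f,X):
    p=np.array(f['R'])@np.array(X)+np.array(f['t']);return np.array([f['fx']*p[0]/p[2]+f['cx'],f['fy']*p[1]/p[2]+f['cy']])
E
python3 - <<'E'
from h import *
for n in('top','scene'):
    f=r.grab_frame(n);save(f,n+'0.png')
    print(n,-np.array(f['R']).T@f['t'],f['fx'])
    for k in ['toolbox','lid','latch_left','tray','insert','elbow_a','tee_a','filter','brush','bowl']:
        print(k,[(np.round(d['extent']).astype(int).tolist(),round(d['score'],2)) for d in r.find_in(k,f)])
print(r.current_time_s(),r.current_ee_rot(),r.grip_depth)
E
```

```text
pics
top [0.2688776  0.00793414 1.30056701] 533.0856262102047
toolbox [([266, 108, 410, 247], 0.67), ([266, 106, 410, 168], 0.65)]
lid [([268, 106, 409, 168], 0.69)]
latch_left [([285, 103, 314, 119], 0.66), ([137, 209, 232, 272], 0.33), ([268, 107, 409, 168], 0.21)]
tray [([137, 211, 232, 274], 0.73)]
insert [([382, 176, 495, 301], 0.63)]
elbow_a [([196, 214, 223, 243], 0.89), ([190, 246, 220, 270], 0.86), ([193, 298, 219, 326], 0.65), ([267, 105, 409, 164], 0.44), ([135, 210, 233, 273], 0.15)]
tee_a [([163, 214, 192, 238], 0.8), ([114, 175, 142, 198], 0.64)]
filter [([470, 250, 515, 298], 0.68), ([386, 177, 491, 300], 0.49)]
brush [([498, 203, 532, 248], 0.92), ([363, 116, 393, 124], 0.74)]
bowl [([179, 139, 225, 189], 0.73)]
scene [ 1.2571116  -0.32147224  1.11298352] 507.8010339339625
toolbox [([403, 227, 423, 247], 0.68), ([253, 216, 401, 331], 0.56), ([380, 205, 467, 256], 0.24)]
lid [([270, 223, 402, 311], 0.88)]
latch_left [([359, 221, 387, 244], 0.68), ([273, 217, 400, 311], 0.24)]
tray [([384, 202, 459, 255], 0.95), ([136, 272, 172, 311], 0.59), ([421, 221, 445, 241], 0.16)]
insert [([161, 249, 255, 351], 0.91)]
elbow_a [([384, 215, 410, 231], 0.65), ([366, 188, 383, 201], 0.64), ([359, 220, 384, 243], 0.64), ([404, 228, 421, 246], 0.55), ([380, 202, 465, 259], 0.35)]
tee_a [([481, 235, 504, 255], 0.74)]
filter [([133, 275, 173, 311], 0.63)]
brush [([125, 315, 155, 357], 0.68), ([401, 228, 423, 249], 0.47)]
bowl [([423, 252, 470, 290], 0.9)]
1.1 [-1.79994244e+02  1.41872350e-04  1.56234457e+02] -0.0187
```

View pics/top0.png

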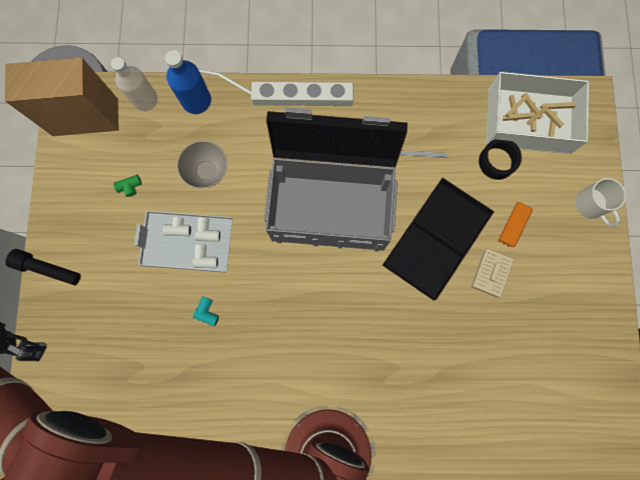

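View pics/scene0.png

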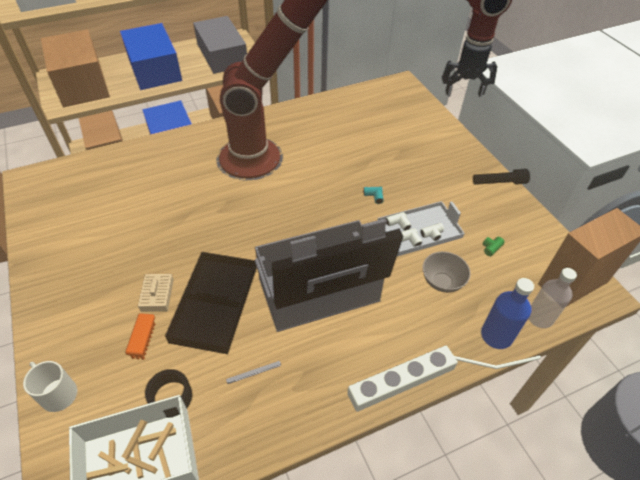

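Top view shows three white fittings on the tray: a tee at (177,228) and elbows at (207,229) and (205,257). The look-alikes are the green tee at (128,185) and the turquoise elbow at (206,311), both off the tray. The tray's back plate is at (140,235) and its mouth at (230,243). The insert is at (438,239), brush (516,225), filter (493,273), bowl (203,165) and toolbox (330,205), lid open. One close crop will check this choice.

```bash
python3 - <<'E'
from h import *
im=cv2.imread('pics/top0.png')
a=cv2.resize(im[195:285,125:245],None,fx=5,fy=5,interpolation=cv2.INTER_CUBIC)
b=cv2.resize(im[95:255,255:415],None,fx=3.7,fy=3.7,interpolation=cv2.INTER_CUBIC)[:592]
cv2.imwrite('pics/c1.png',a)
cv2.imwrite('pics/c2.png',cv2.resize(im[95:255,255:415],None,fx=3.75,fy=3.75,interpolation=cv2.INTER_CUBIC))
cv2.imwrite('pics/c3.png',cv2.resize(im[170:310,375:545],None,fx=4.2,fy=4.2,interpolation=cv2.INTER_CUBIC))
E
```

```text
(no output)
```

View pics/c1.png

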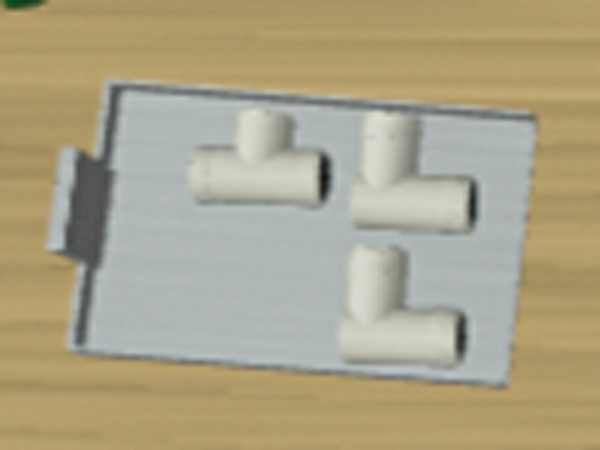

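View pics/c2.png

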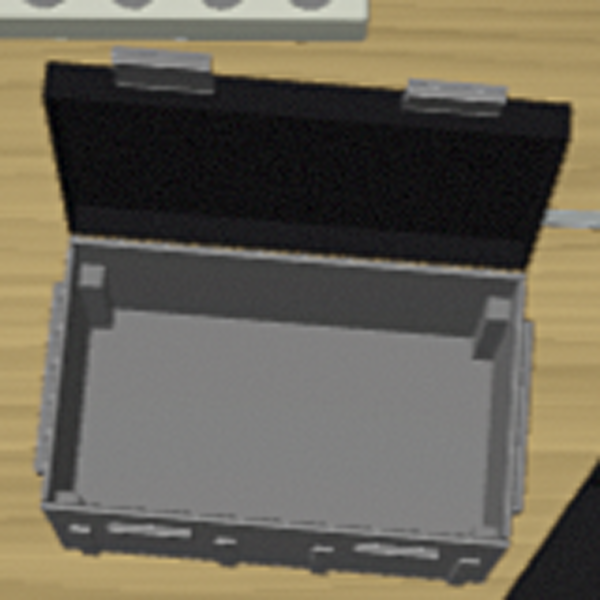

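View pics/c3.png

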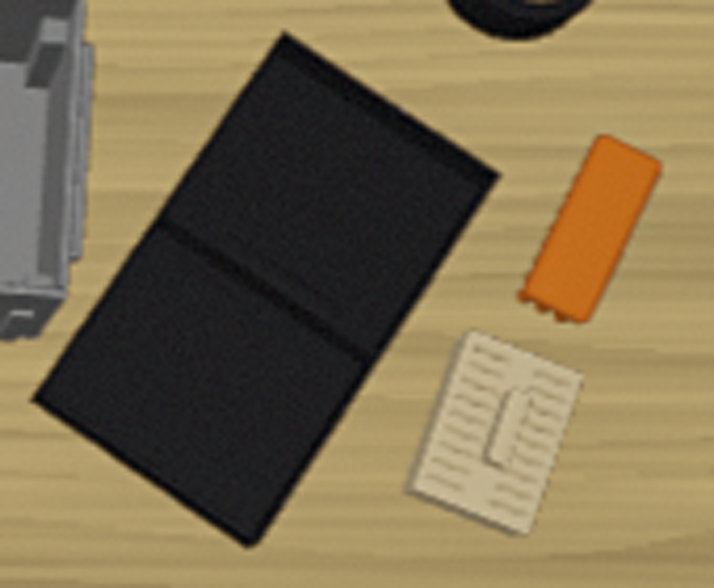

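c1 confirms two white elbows and one white tee on the tray. c2 gives the box rim corners and c3 the insert, brush and filter outlines. Next I compute poses by fitting rectangles to those corners.

```bash
cat >> h.py <<'E'
def fit(model,obs):
    "planar rigid fit model->obs: returns x,y,yaw_deg,residuals(mm)"
    m=np.array(model,float);o=np.array(obs,float)[:,:2];mc,oc=m.mean(0),o.mean(0)
    H=(m-mc).T@(o-oc);a=np.arctan2(H[0,1]-H[1,0],H[0,0]+H[1,1])
    R=np.array([[np.cos(a),-np.sin(a)],[np.sin(a),np.cos(a)]]);t=oc-R@mc
    return t[0],t[1],np.degrees(a),np.linalg.norm((R@m.T).T+t-o,axis=1)*1e3
E
python3 - <<'E'
from h import *
np.set_printoptions(precision=4,suppress=True)
f=r.grab_frame('top')
def pts(l,s,o): return [ray(f,u/s+o[0],v/s+o[1],z) for u,v,z in l]
P=pts([(72,237,.14),(525,272,.14),(43,503,.14),(510,545,.14)],3.75,(255,95))
print('box',fit([(.085,.14),(.085,-.14),(-.085,.14),(-.085,-.14)],P))
P=pts([(284,33,.038),(500,177,.038),(250,547,.038),(35,400,.038)],4.2,(375,170))
print('ins',fit([(-.076,-.131),(-.076,.131),(.076,.131),(.076,-.131)],P), fit([(.076,.131),(.076,-.131),(-.076,-.131),(-.076,.131)],P))
P=pts([(603,134,.04),(661,163,.04),(585,322,.04)],4.2,(375,170));print('brush pts',P)
print('brush',fit([(.055,.021),(.055,-.021),(-.055,-.021)],P))
P=pts([(475,332,.028),(583,375,.028),(527,535,.028),(414,487,.028)],4.2,(375,170))
print('filter',fit([(.05,.035),(.05,-.035),(-.05,-.035),(-.05,.035)],P),pts([(511,427,.048)],4.2,(375,170)))
P=pts([(107,80,.02),(537,115,.02),(507,385,.0),(70,350,.0)],5,(125,195))
m=fit([(-.110,.0675),(.1,.0675),(.1,-.0675),(-.11,-.0675)],P);print('tray',m)
print('plate',pts([(65,148,.06),(48,250,.06),(78,152,.06),(60,252,.06)],5,(125,195)))
print('bowl',ray(f,203,165,.055))
print('latch tips',pts([(162,50,.36),(455,82,.36)],3.75,(255,95)))
print('lid top',pts([(48,63,.33),(570,103,.33)],3.75,(255,95)))
E
```

```text
box (np.float64(0.5703267225606687), np.float64(-0.006832703142176981), np.float64(-4.454294500687634), array([3.0281, 2.5686, 3.0475, 1.4311]))
ins (np.float64(0.4999110164846854), np.float64(-0.2673483302409877), np.float64(145.14165984398159), array([79.4087, 78.8708, 80.5325, 80.8567])) (np.float64(0.4999110164846854), np.float64(-0.2673483302409877), np.float64(-34.85834015601842), array([79.4087, 78.8708, 80.5325, 80.8567]))
brush pts [array([ 0.5906, -0.4648,  0.04  ]), array([ 0.5735, -0.4975,  0.04  ]), array([ 0.4797, -0.4476,  0.04  ])]
brush (np.float64(0.5352491736032169), np.float64(-0.4550088503665731), np.float64(-28.861472226112266), array([3.4003, 2.4207, 2.8348]))
filter (np.float64(0.41777422183951834), np.float64(-0.39917131907914144), np.float64(-22.83481944924587), array([2.5469, 2.0132, 1.0713, 1.1116])) [array([ 0.4181, -0.3992,  0.048 ])]
tray (np.float64(0.4920885199267825), np.float64(0.343085515490797), np.float64(-94.84039447310941), array([2.5731, 2.7974, 2.8934, 4.0039]))
plate [array([0.5236, 0.4506, 0.06  ]), array([0.4746, 0.4551, 0.06  ]), array([0.5217, 0.4444, 0.06  ]), array([0.4737, 0.4494, 0.06  ])]
bowl [0.6737 0.3055 0.055 ]
latch tips [array([0.6872, 0.0596, 0.36  ]), array([ 0.6714, -0.0873,  0.36  ])]
lid top [array([0.6928, 0.1199, 0.33  ]), array([ 0.6733, -0.1495,  0.33  ])]
```

```bash
cat >> h.py <<'E'
from scipy.spatial.transform import Rotation as Ro
BOX=np.array([.5703,-.0068,0]);BY=-4.45
def rpy(R): return R.as_euler('xyz',degrees=True).tolist()
def traytool(mouth,yaw,tilt,s):
    "TCP pose that puts tray_mouth at `mouth`, tray tipped mouth-down by tilt deg"
    Rt=Ro.from_euler('z',yaw,degrees=True)*Ro.from_euler('y',tilt,degrees=True)
    p=np.array(mouth)+Rt.apply([-.208,0,.042-.0187])
    return p.tolist(),rpy(Rt*Ro.from_euler('x',180,degrees=True)*Ro.from_euler('z',s*90,degrees=True))
def boxw(x,y,z): return BOX+Ro.from_euler('z',BY,degrees=True).apply([x,y,z])
E
python3 - <<'E'
from h import *
np.set_printoptions(precision=1,suppress=True)
T0=np.array([.4921,.3431,0]);Y=-94.6
m0=T0+Ro.from_euler('z',Y,degrees=True).apply([.1,0,.003])
for s in(1,-1):
    for m,t in[(m0,0),(m0+[0,0,.2],0),(boxw(0,.09,.2),0),(boxw(0,.09,.18),15),(boxw(0,.09,.17),30),(boxw(0,.09,.17),45)]:
        p,o=traytool(m,Y,t,s);q=r.inverse_kinematics(p,o);print(s,t,np.array(p)*1e3,np.array(o),None if q is None else np.array(q))
E
```

```text
1 0 [500.8 450.8  26.3] [-180.    -0.   175.4] [-41.6  50.3  -4.1  87.4   4.7  42.5  37.7]
1 0 [500.8 450.8 226.3] [-180.    -0.   175.4] [-41.   37.8  -5.3  77.4   3.6  65.   38.7]
1 0 [594.  290.3 223.3] [-180.    -0.   175.4] [-25.6  36.7  -4.3  80.    2.9  63.3  55.1]
1 15 [592.9 277.2 256.3] [165.    0.  175.4] [-15.7  31.9  -8.3  85.7 -10.8  56.3  68.4]
1 30 [590.8 250.9 294.2] [150.    0.  175.4] [ -2.8  28.9 -14.2  90.4 -26.7  54.   85.2]
1 45 [587.8 213.1 333.6] [135.   -0.  175.4] [ 15.1  29.4 -26.7  93.6 -38.6  55.7  99.2]
-1 0 [500.8 450.8  26.3] [180.    0.   -4.6] [ -62.3   55.1   35.    88.2  -38.4   49.3 -107.7]
-1 0 [500.8 450.8 226.3] [180.    0.   -4.6] [ -64.8   42.9   41.5   78.3  -28.8   69.5 -115.5]
-1 0 [594.  290.3 223.3] [180.    0.   -4.6] [-49.3  41.8  41.2  80.9 -28.3  67.8 -99.3]
-1 15 [592.9 277.2 256.3] [-165.     0.    -4.6] [-40.7  35.1  34.8  86.6 -37.8  64.3 -89.2]
-1 30 [590.8 250.9 294.2] [-150.     0.    -4.6] [-28.2  30.1  26.5  91.3 -48.2  64.9 -77.2]
-1 45 [587.8 213.1 333.6] [-135.     0.    -4.6] [-14.5  28.3  19.5  94.5 -58.9  71.1 -64.7]
```

```bash
python3 - <<'E'
from h import *
T0=np.array([.4921,.3431,0]);Y=-94.6
m0=T0+Ro.from_euler('z',Y,degrees=True).apply([.1,0,.003])
def go(m,t,v=.15): r.move_l(*traytool(m,Y,t,1),velocity=v)
r.command_gripper(.42)
p,o=traytool(m0+[0,0,.14],Y,0,1);r.move_ptp(p,o)
go(m0+[0,0,.001],0,.12)
print('f',r.current_force())
r.command_gripper(0,110);print(r.current_finger_gap(),r.current_grasp_force())
go(m0+[0,0,.03],0,.06);print('f',r.current_force(),r.current_wrist_torque())
go(m0+[0,0,.2],0)
go(boxw(0,.09,.203),0,.12)
f=r.grab_frame('top');save(f,'t1.png');print(r.current_time_s(),r.current_finger_gap(),proj(f,boxw(0,.09,.203)))
E
```

```text
f [0.6989332  0.10082727 0.01834012]
0.07336281831645278 107.82247066497803
f [-0.17177175 -0.40491405 -3.94994333] [ 0.28106968 -0.00299993 -0.0489427 ]
8.1333 0.07504316303479044 [289.93823011 187.40889914]
```

View pics/t1.png

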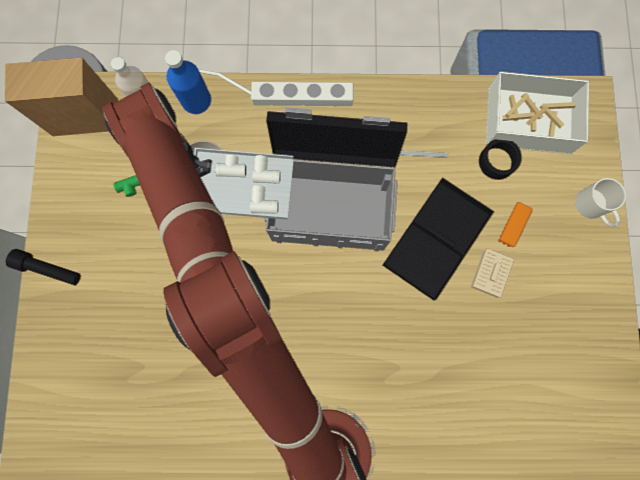

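The tray is held level, with its mouth at about (290,186) over the box's left part as computed. Now I tip it slowly.

```bash
python3 - <<'E'
from h import *
Y=-94.6
def go(m,t,v=.15): r.move_l(*traytool(m,Y,t,1),velocity=v)
go(boxw(0,.085,.175),12,.1)
for t in range(16,43,3): go(boxw(0,.085,.168),t,.05)
r.pause(.5)
print(r.current_force()); 
f=r.grab_frame('top');save(f,'t2.png');print(r.current_time_s(),r.current_finger_gap())
for k in('elbow_a','tee_a'): print([(np.round(d['extent']).astype(int).tolist(),round(d['score'],2)) for d in r.find_in(k,f)])
E
```

```text
[ 0.15250926 -0.68281174 -1.92758069]
12.2917 0.07681826554510847
[([194, 296, 219, 326], 0.67), ([297, 179, 318, 202], 0.52), ([306, 215, 325, 229], 0.47)]
[([113, 176, 142, 197], 0.78)]
```

View pics/t2.png

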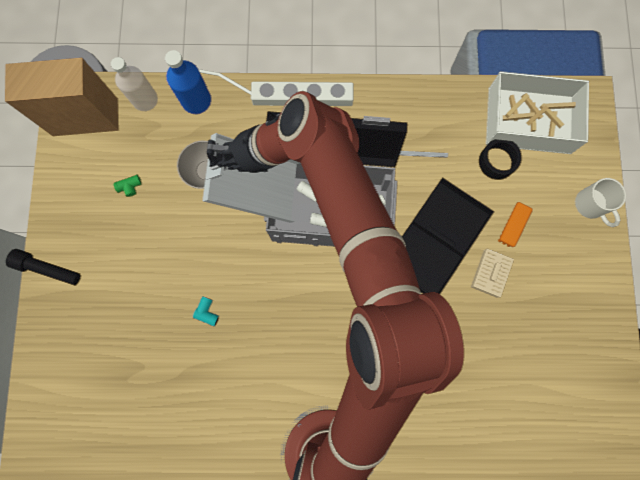

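The tray is tipped and looks empty, with white fittings at about (307,190) and (316,221) in the box. I'll set it back down where it was.

```bash
python3 - <<'E'
from h import *
T0=np.array([.4921,.3431,0]);Y=-94.6
m0=T0+Ro.from_euler('z',Y,degrees=True).apply([.1,0,.003])
def go(m,t,v=.15): r.move_l(*traytool(m,Y,t,1),velocity=v)
go(boxw(0,.09,.2),20,.2);go(boxw(0,.1,.203),0,.2)
go(m0+[0,0,.1],0,.2)
go(m0+[0,0,.015],0,.1)
z=.012
while z>-.004:
    go(m0+[0,0,z],0,.05); F=r.current_force()[2]
    print(round(z,3),round(F,2))
    if F>.5: break
    z-=.002
r.command_gripper(.42)
go(m0+[0,0,.15],0)
r.move_ptp([.35,.5,.3],[180,0,90])
f=r.grab_frame('top');save(f,'t3.png');print(r.current_time_s())
for k in('elbow_a','tee_a','tray','insert','brush','filter'): print(k,[(np.round(d['extent']).astype(int).tolist(),round(d['score'],2)) for d in r.find_in(k,f)])
im=cv2.imread('pics/t3.png')[95:335,100:420];cv2.imwrite('pics/t3c.png',cv2.resize(im,None,fx=2.5,fy=2.5,interpolation=cv2.INTER_CUBIC))
E
```

```text
0.012 -1.94
0.01 -2.87
0.008 -1.03
0.006 -1.34
0.004 -1.91
0.002 -0.99
0.0 8.23
20.275
elbow_a [([309, 204, 337, 227], 0.71), ([300, 178, 326, 203], 0.69), ([192, 297, 218, 325], 0.69)]
tee_a [([112, 174, 142, 198], 0.89), ([355, 191, 385, 213], 0.77), ([267, 110, 408, 166], 0.38)]
tray [([136, 208, 232, 273], 0.93)]
insert [([384, 178, 496, 301], 0.78)]
brush []
filter [([471, 251, 514, 299], 0.76)]
```

View pics/t3c.png

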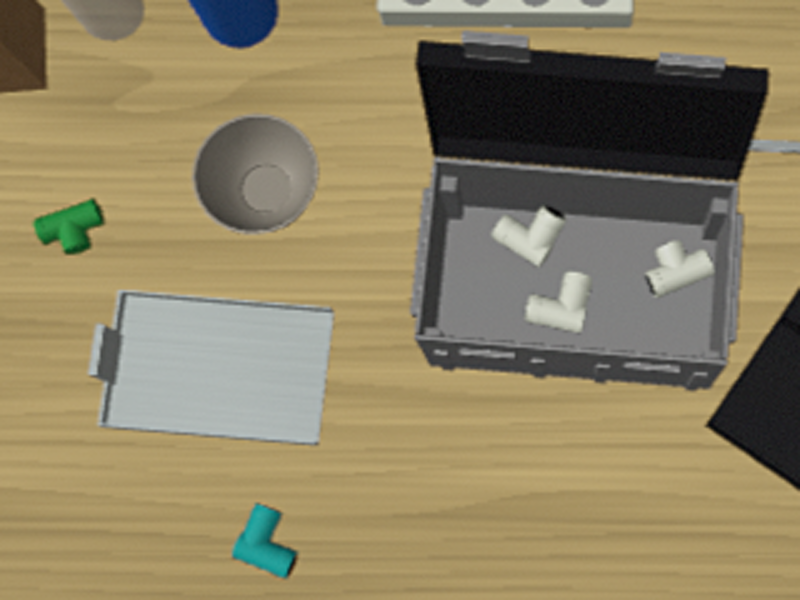

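All three fittings, two elbows and a tee, lie flat in the box at about (528,235), (560,300) and (680,268) of the crop, and the tray is flat and empty. Next I measure the box and insert more closely, using rectified top and wrist views.

```bash
cat >> h.py <<'E'
def rect(f,cx,cy,z,w=.32,n=400):
    "rectified view of plane z: up = +x world, left = +y; n px over w metres"
    g=[(cx+w/2,cy+w/2),(cx+w/2,cy-w/2),(cx-w/2,cy-w/2),(cx-w/2,cy+w/2)]
    s=np.float32([proj(f,[a,b,z]) for a,b in g]);d=np.float32([[0,0],[n,0],[n,n],[0,n]])
    return cv2.cvtColor(cv2.warpPerspective(f['image'],cv2.getPerspectiveTransform(s,d),(n,n),flags=cv2.INTER_CUBIC),cv2.COLOR_RGB2BGR)
def darkrect(im,cx,cy,w=.32,thr=60):
    m=(im.max(2)<thr).astype(np.uint8);m=cv2.morphologyEx(m,cv2.MORPH_OPEN,np.ones((7,7),np.uint8))
    c=max(cv2.findContours(m,0,2)[0],key=cv2.contourArea);(u,v),s,a=cv2.minAreaRect(c);k=w/im.shape[0]
    return (cx+w/2-v*k,cy+w/2-u*k,np.array(s)*k,a,cv2.boxPoints(((u,v),s,a)))
E
python3 - <<'E'
from h import *
np.set_printoptions(precision=4,suppress=True)
B=[];I=[]
ft=r.grab_frame('top')
def box(f): B.append(rect(f,.5703,-.0068,.14))
def ins(f):
    im=rect(f,.50,-.267,.038);d=darkrect(im,.50,-.267);print('ins',d[:4]);cv2.drawContours(im,[d[4].astype(int)],0,(0,255,0),1);I.append(im)
box(ft);ins(ft)
for p,fn in(([.50,-.0068,.50],box),([.43,-.267,.45],ins)):
    q=r.inverse_kinematics(p,[180,0,180])
    try: r.move_ptp(p,[180,0,180])
    except r.MotionError as e: print(e);continue
    f=r.grab_frame('wrist');print('cam',-np.array(f['R']).T@f['t']);fn(f)
M=np.zeros((600,800,3),np.uint8)
for i,a in enumerate([B,I]):
    for j,b in enumerate(a): M[300*i:300*i+300,400*j:400*j+300]=cv2.resize(b,(300,300))
cv2.imwrite('pics/m1.png',M);print(r.current_time_s())
np.save('boxr.npy',np.array(B))
E
```

```text
ins (0.500972705078125, -0.26584952392578126, array([0.1492, 0.2652]), 34.72127914428711)
cam [ 0.4253 -0.0061  0.6433]
cam [ 0.3563 -0.2658  0.5936]
ins (0.5042499755859375, -0.2676632568359375, array([0.1496, 0.2605]), 34.75591278076172)
23.9167
```

View pics/m1.png

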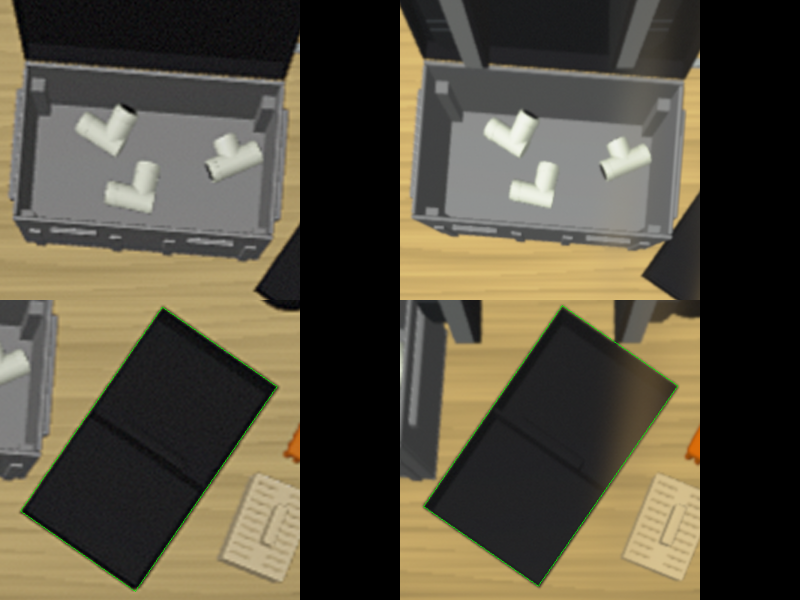

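```bash
python3 - <<'E'
from h import *
from scipy.ndimage import map_coordinates
from scipy.optimize import minimize
def line(a,b,off): # rect perimeter at offset inside
    hx,hy=.085-off,.14-off;t=np.linspace(-.9,.9,200)
    return np.concatenate([np.c_[t*0+s*hx,t*hy] for s in(1,-1)]+[np.c_[t*hx,t*0+s*hy] for s in(1,-1)])
L=[line(0,0,o) for o in(.001,.0025,.004,.009,.011)];W=[1,1,1,-1.5,-1.5]
for n,im in zip(('top','wrist'),np.load('boxr.npy')):
    g=cv2.GaussianBlur(cv2.cvtColor(im,cv2.COLOR_BGR2GRAY),(3,3),0).astype(float)
    def sc(p):
        a=np.radians(p[2]);R=np.array([[np.cos(a),-np.sin(a)],[np.sin(a),np.cos(a)]]);s=0
        for l,w in zip(L,W):
            q=l@R.T+[p[0]/1e3,p[1]/1e3];s+=w*map_coordinates(g,[(.16-q[:,0])*1250,(.16-q[:,1])*1250],order=1,mode='nearest').mean()
        return -s
    best=min(((sc((x,y,a)),x,y,a) for x in np.arange(-8,9,1) for y in np.arange(-8,9,1) for a in np.arange(-7,-1,.5)))
    m=minimize(sc,best[1:],method='Nelder-Mead');print(n,best,m.x,m.fun,.5703+m.x[0]/1e3,-.0068+m.x[1]/1e3)
    a=np.radians(m.x[2]);R=np.array([[np.cos(a),-np.sin(a)],[np.sin(a),np.cos(a)]])
    o=np.array([(1,1),(1,-1),(-1,-1),(-1,1)])*[.085,.14]@R.T+m.x[:2]/1e3
    big=cv2.resize(im,None,fx=1,fy=1);cv2.polylines(big,[np.int32(np.c_[.16-o[:,1],.16-o[:,0]]*1250*8)],True,(0,255,0),1,cv2.LINE_AA,3)
    cv2.imwrite(f'pics/b_{n}.png',big)
a=np.hstack([cv2.imread('pics/b_top.png'),cv2.imread('pics/b_wrist.png')]);cv2.imwrite('pics/m2.png',a)
E
```

```text
top (np.float64(-116.55039182183), np.int64(0), np.int64(3), np.float64(-4.5)) [ 0.44133812  3.1174921  -4.32526794] -118.27013825880934 0.570741338119224 -0.0036825078966108505
wrist (np.float64(-108.45265753744226), np.int64(1), np.int64(4), np.float64(-4.5)) [ 1.45588193  4.46889951 -4.41759184] -110.0812360189004 0.5717558819335058 -0.002331100486793947
```

View pics/m2.png

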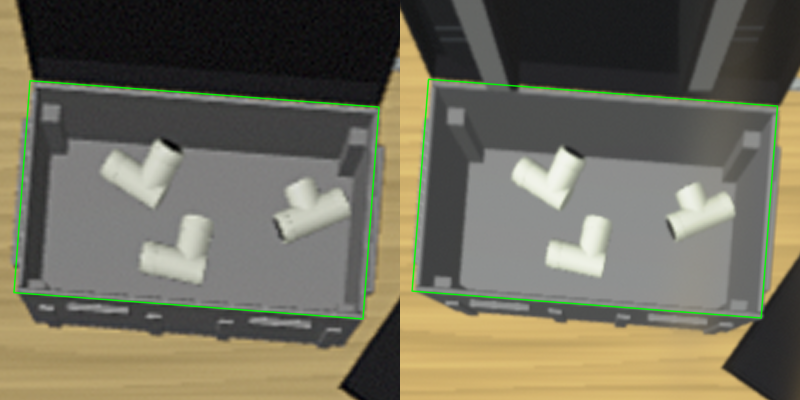

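The green outline matches the box rim in both views: box at (0.571,-0.003), yaw -4.4°. Next I lift the insert by its bar and lower it into the box, watching the force.

```bash
cat >> h.py <<'E'
BOX=np.array([.5712,-.003,0]);BY=-4.37
E
python3 - <<'E'
from h import *
P=[.5026,-.2668];a=-124.7;b=175.63
for p,o in[((*P,.15),a),((*P,.026),a),(boxw(0,0,.25),b),(boxw(0,0,.126),b)]:
    q=r.inverse_kinematics(list(p),[180,0,o]);print(None if q is None else np.round(q,1))
r.command_gripper(.45)
r.move_ptp([*P,.15],[180,0,a])
r.move_l([*P,.026],velocity=.12);print('f',r.current_force())
r.command_gripper(0,60);print(r.current_finger_gap(),r.current_grasp_force())
r.move_l([*P,.06],velocity=.06);print('f',r.current_force(),r.current_wrist_torque(),r.current_finger_gap())
r.move_l([*P,.25]);
f=r.grab_frame('top');save(f,'i1.png')
r.move_l(boxw(0,0,.25).tolist(),[180,0,b],velocity=.15)
f=r.grab_frame('top');save(f,'i2.png')
for z in(.22,.19,.175): r.move_l(boxw(0,0,z).tolist(),velocity=.1);print(z,r.current_force())
f=r.grab_frame('top');save(f,'i3.png');save(r.grab_frame('scene'),'i3s.png');print(r.current_time_s(),r.current_q())
a=np.hstack([cv2.resize(cv2.imread('pics/i3.png')[95:255,240:440],None,fx=2,fy=2.5),cv2.resize(cv2.imread('pics/i3s.png')[180:340,220:420],None,fx=2,fy=2.5)]);cv2.imwrite('pics/m3.png',a)
E
```

```text
[ 33.2  33.7 -11.6 100.7   8.9  46.5 162.7]
[ 30.1  43.9  -6.9 105.7   9.3  30.9 162.4]
[-16.3  28.3  22.4  94.  -12.1  60.1  95.4]
[-14.7  36.6  20.3 102.3 -17.3  44.1 100.1]
f [-0.36691503  0.11585141  0.6657609 ]
0.12737178839102317 60.23491144180298
f [-0.3167334  -0.33798173 -2.21701201] [0.00584856 0.01696992 0.0163526 ] 0.12667105344399024
0.22 [-0.42395467  0.31445631 -2.18668463]
0.19 [ 0.79926632 -0.36722018 -2.07046588]
0.175 [-0.02663743  0.2179795  -1.81034853]
32.3417 [ 1.71160487 31.72240091 -5.59471567 98.9034502   3.87057566 49.48099556
 80.06069709]
```

View pics/m3.png

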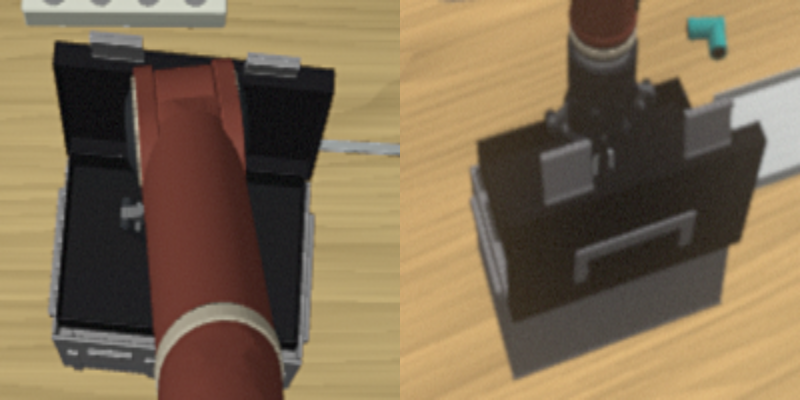

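The insert hangs just above the rim and lines up with the box on both sides, so I lower it in small steps.

```bash
python3 - <<'E'
from h import *
np.set_printoptions(precision=2,suppress=True)
z=.170;ok=False
while z>.1235:
    r.move_l(boxw(0,0,z).tolist(),velocity=.05);F=np.array(r.current_force());print(round(z,3),F,r.current_wrist_torque())
    if F[2]>3: break
    z-=.003 if z>.135 else .0015
print(r.current_eef_pos(),r.current_time_s())
E
```

```text
0.17 [ 0.74  0.61 -1.99] [-0.01  0.02 -0.01]
0.167 [-0.15  0.44 -1.53] [-0.06 -0.04  0.02]
0.164 [-0.67  0.17 -1.94] [-0.   -0.01 -0.01]
0.161 [-0.34 -0.29 -2.01] [-0.08 -0.04 -0.01]
0.158 [ 0.76 -0.97 -2.11] [ 0.03  0.04 -0.04]
0.155 [-0.15 -0.58 -2.41] [0.01 0.03 0.05]
0.152 [ 0.14  0.56 -1.54] [ 0.01 -0.01  0.02]
0.149 [-0.67 -0.24 -2.01] [-0.   -0.02 -0.01]
0.146 [-0.27  0.11 -2.17] [-0.03  0.06  0.02]
0.143 [ 0.82 -0.4  -1.8 ] [-0.    0.05  0.05]
0.14 [ 0.34 -0.09 -2.21] [-0.02  0.03 -0.01]
0.137 [ 0.54 -0.83 -2.06] [-0.    0.03 -0.01]
0.134 [ 0.26  0.08 -2.39] [ 0.02  0.01 -0.02]
0.132 [ 0.07  0.58 -2.14] [-0.   -0.01 -0.03]
0.131 [ 0.06 -0.2  -2.81] [-0.04  0.05  0.02]
0.129 [-0.06 -0.65 -0.81] [-0.06 -0.   -0.  ]
0.128 [-0.41  0.33 -2.13] [-0.04 -0.04 -0.01]
0.126 [-0.51  0.74  0.97] [ 0.01  0.09 -0.05]
0.125 [-3.53 -0.56  9.55] [-0.01  0.62 -0.01]
[ 0.57 -0.    0.13] 37.0917
```

Seated cleanly at the expected height. I release it, then re-measure the brush and filter and check the seating.

```bash
cat >> h.py <<'E'
def colrect(f,lo,hi,cx,cy,z,w=.32):
    im=rect(f,cx,cy,z,w);h=cv2.cvtColor(im,cv2.COLOR_BGR2HSV);m=cv2.inRange(h,np.array(lo),np.array(hi));m=cv2.morphologyEx(m,cv2.MORPH_OPEN,np.ones((5,5),np.uint8))
    c=max(cv2.findContours(m,0,2)[0],key=cv2.contourArea);(u,v),s,a=cv2.minAreaRect(c);k=w/400
    if s[0]<s[1]: a+=90
    d=np.radians(a);yaw=np.degrees(np.arctan2(-np.cos(d),-np.sin(d)))  # long axis in world
    return cx+w/2-v*k,cy+w/2-u*k,np.round(np.array(s)*k*1e3,1),(yaw+90)%180-90
E
python3 - <<'E'
from h import *
r.command_gripper(.4);r.move_l(boxw(0,0,.25).tolist())
p=[.40,-.40,.35]
for o in(180,150,-150):
    try: r.move_ptp(p,[180,0,o]);break
    except r.MotionError as e: print(e)
fw=r.grab_frame('wrist');ft=r.grab_frame('top')
for n,f in(('top',ft),('wr',fw)):
    for k in('brush','filter'): print(n,k,[(np.round(d['extent']).astype(int).tolist(),round(d['score'],2)) for d in r.find_in(k,f)])
    for nm,a in(('brush',([5,150,80],[18,255,255],.535,-.455,.04)),('ins',None)):
        try:
            if a: print(nm,colrect(f,*a))
        except Exception as e: print(e)
im=rect(ft,.5712,-.003,.138);d=darkrect(im[0:],.5712,-.003);print('ins',d[:4])
M=np.zeros((600,800,3),np.uint8);M[:400,:400]=im;M[:400,400:]=rect(ft,.45,-.42,.028)
M[400:,:266]=cv2.resize(cv2.cvtColor(fw['image'],cv2.COLOR_RGB2BGR),(266,200));x=rect(fw,.45,-.42,.028);M[400:,400:600]=cv2.resize(x,(200,200))
cv2.imwrite('pics/m4.png',M);print(r.current_time_s())
E
```

```text
top brush [([499, 203, 533, 249], 0.63)]
top filter [([473, 248, 514, 300], 0.57), ([283, 110, 314, 120], 0.37), ([270, 163, 394, 239], 0.18)]
brush (0.5341141723632813, -0.45293735351562503, array([ 43.8, 114.4]), np.float64(-28.00917625427246))
wr brush [([263, 255, 311, 311], 0.62)]
wr filter [([286, 169, 358, 254], 0.74), ([532, 286, 639, 410], 0.65)]
brush (0.5205332763671875, -0.44790207519531255, array([42.1, 87.9]), np.float64(-27.979473114013672))
ins (0.5702356689453125, -0.0031658691406249995, array([0.26460112, 0.1587839 ]), 4.4412407875061035)
40.3583
```

View pics/m4.png

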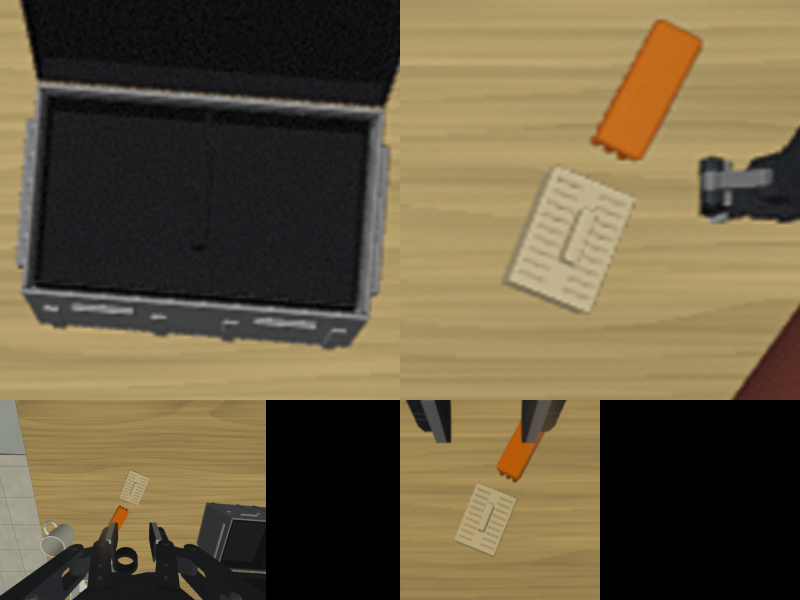

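The insert sits flat and square in the box. The brush is at (650,90) and the filter at (572,240) of the rectified panel, both where first measured. Now the brush, then the filter.

```bash
python3 - <<'E'
from h import *
np.set_printoptions(precision=3,suppress=True)
b=175.63
def pick(P,a,z,op,F):
    r.command_gripper(op);r.move_ptp([*P,z+.1],[180,0,a]);r.move_l([*P,z],velocity=.1);print('f',np.array(r.current_force()))
    r.command_gripper(0,F);print('gap',r.current_finger_gap(),r.current_grasp_force())
    r.move_l([*P,.25]);print('held',r.current_finger_gap(),np.array(r.current_force()))
def place(y,z,op):
    r.move_l(boxw(0,y,.27).tolist(),[180,0,b],velocity=.2);r.move_l(boxw(0,y,z+.02).tolist(),velocity=.12);r.move_l(boxw(0,y,z).tolist(),velocity=.03);print('f',np.array(r.current_force()))
    r.command_gripper(op);r.move_l(boxw(0,y,.27).tolist())
pick([.535,-.4545],151.8,.0125,.85,40);place(-.067,.118,.72)
pick([.418,-.3992],157.2,.032,.45,45);place(.067,.137,.35)
f=r.grab_frame('top');print(r.current_time_s())
r.move_ptp([.42,-.35,.35],[180,0,175]);
f=r.grab_frame('top')
cv2.imwrite('pics/m5.png',rect(f,.5712,-.003,.138))
for k in('brush','filter','tee_a'): print(k,[(np.round(d['extent']).astype(int).tolist(),round(d['score'],2)) for d in r.find_in(k,f)])
E
```

```text
f [ 0.04  -0.268  0.363]
gap 0.48258749085521385 42.676761746406555
held 0.48583101420595415 [ 0.415  0.007 -0.979]
f [ 0.233  0.822 -1.787]
f [0.087 0.006 0.085]
gap 0.12592154214690515 46.641345620155334
held 0.12658361928386969 [-0.185  0.664 -0.169]
f [-0.145 -0.16  -0.624]
61.6167
brush [([361, 178, 383, 229], 0.74)]
filter [([285, 174, 319, 224], 0.82), ([140, 207, 232, 274], 0.19)]
tee_a [([112, 174, 144, 198], 0.9)]
```

View pics/m5.png

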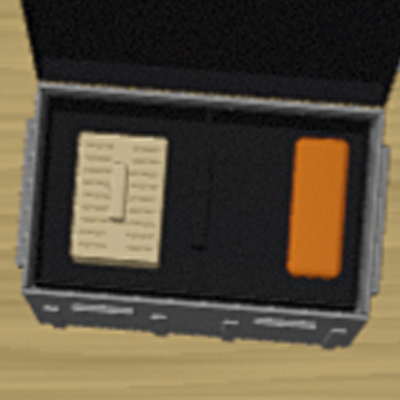

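Filter (120,200) and brush (318,205) lie flat in the two halves. Next I sweep the lid shut from behind along its arc.

```bash
cat > lid.py <<'E'
from h import *
np.set_printoptions(precision=2,suppress=True)
O=[180,0,175.63]
def lp(th,s=.15,push=.002):
    d=np.array([-np.cos(th),np.sin(th)]);n=np.array([np.sin(th),np.cos(th)])
    x,z=np.array([.085,.1405])+s*d+(.022-push)*n+[.011,0];return boxw(x,0,z).tolist()
E
python3 - <<'E'
from lid import *
A=boxw(.17,0,.42).tolist();B=boxw(.17,0,.285).tolist()
ths=np.r_[np.arange(1.7,.05,-.11),.03,0]
for p in [A,B]+[lp(t) for t in ths[::4]]:
    q=r.inverse_kinematics(p,O);print(np.array(p),None if q is None else np.array(q))
r.command_gripper(0,30)
r.move_l(boxw(0,0,.42).tolist(),O,velocity=.2)
r.move_l(A);r.move_l(B,velocity=.1);print(r.current_force(),r.current_time_s())
for t in ths:
    r.move_l(lp(t),velocity=.08);F=np.array(r.current_force());print(round(t,2),F)
    if np.linalg.norm(F)>30: break
r.move_l(lp(0,push=.004),velocity=.02);print(r.current_force(),r.current_time_s())
E
```

```text
[ 0.74 -0.02  0.42] [  2.08  43.03  -8.48  36.53   5.88 100.69  82.58]
[ 0.74 -0.02  0.28] [ 3.22 43.11 -8.71 57.39  6.03 79.88 81.41]
[ 0.71 -0.01  0.29] [ 3.53 39.06 -8.84 65.23  5.73 76.11 80.89]
[ 0.64 -0.01  0.29] [ 3.95 32.09 -9.1  78.03  5.12 70.28 80.12]
[ 0.58 -0.    0.26] [ 4.46 27.42 -9.77 90.81  5.07 62.21 79.03]
[ 0.54 -0.    0.21] [  4.77  26.39 -10.42 101.73   5.82  52.41  77.48]
[0.52 0.   0.16] [  4.58  28.91 -10.44 108.23   7.31  43.5   75.72]
[-0.45  0.21 -0.74] 68.7167
1.7 [ 0.04  0.73 -0.23]
1.59 [ 0.19 -0.18  0.68]
1.48 [0.06 0.55 0.22]
1.37 [ 0.81 -0.65 -0.41]
1.26 [0.06 0.09 0.55]
1.15 [-0.21  0.31  1.11]
1.04 [-0.35 -1.12  0.32]
0.93 [-1.09  0.2   0.39]
0.82 [0.35 1.15 0.24]
0.71 [-0.25 -0.3  -0.78]
0.6 [ 0.73 -0.13  0.4 ]
0.49 [ 0.16  0.85 -0.3 ]
0.38 [-0.12  0.14 -0.66]
0.27 [-0.14 -0.29 -0.18]
0.16 [ 0.32 -0.14 -0.61]
0.03 [-1.13  0.39  0.14]
0.0 [-0.41 -0.21  7.84]
[-5.9   0.37 20.08] 75.2083
```

```bash
python3 - <<'E'
from lid import *
r.move_l(boxw(-.054,0,.26).tolist(),velocity=.15)
r.move_ptp([.36,-.28,.36],[180,0,175])
ft=r.grab_frame('top');fs=r.grab_frame('scene')
M=np.zeros((500,800,3),np.uint8);M[:400,:400]=rect(ft,.55,-.003,.16)
s=cv2.cvtColor(fs['image'],cv2.COLOR_RGB2BGR)[180:340,230:430];M[:320,400:]=cv2.resize(s,None,fx=2,fy=2,interpolation=cv2.INTER_CUBIC)
cv2.imwrite('pics/m6.png',M);print(r.current_time_s())
E
```

```text
77.4083
```

View pics/m6.png

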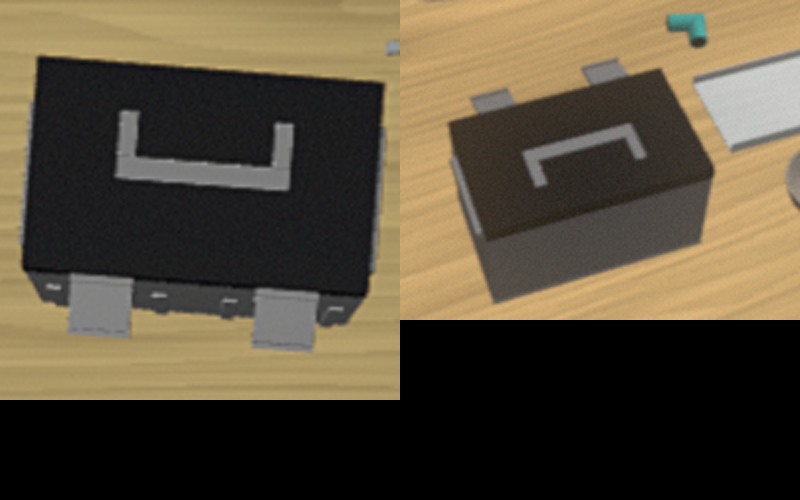

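The lid is shut. Both latches stick straight out, the left one at (100,305) and the right one at (285,320) of the rectified view. I sweep each one down with a slightly leaning tool.

```bash
python3 - <<'E'
from lid import *
tau=15
OR=rpy(Ro.from_euler('z',BY,degrees=True)*Ro.from_euler('y',-tau,degrees=True)*Ro.from_euler('x',180,degrees=True)*Ro.from_euler('z',180,degrees=True))
c=Ro.from_euler('y',-tau,degrees=True).apply([.011,0,0])[[0,2]]
def tp(ph,y,rr=.036,push=.0):
    P=np.array([-.089,.152])+rr*np.array([-np.sin(ph),-np.cos(ph)])+(.003-push)*np.array([-np.cos(ph),np.sin(ph)])-c
    return boxw(P[0],y,P[1]).tolist()
print(OR)
for y in(-.075,.075):
    p=tp(1.6,y);h=[p[0],p[1],.25]
    print([None if (q:=r.inverse_kinematics(k,OR)) is None else np.array(q) for k in(h,tp(.8,y),tp(0,y))])
    r.move_ptp(h,OR)
    r.move_l(tp(1.75,y),velocity=.12)
    for ph in np.arange(1.55,-.01,-.155):
        r.move_l(tp(ph,y),velocity=.06);F=np.array(r.current_force());print(round(ph,2),F)
        if np.linalg.norm(F)>20: break
    else: r.move_l(tp(0,y,push=.003),velocity=.02);print(r.current_force())
    q=np.array(r.current_eef_pos())-Ro.from_euler('z',BY,degrees=True).apply([.05,0,0])
    r.move_l(q.tolist(),velocity=.1);r.move_l([q[0],q[1],.25])
r.move_ptp([.36,-.28,.36],[180,0,175])
ft=r.grab_frame('top');fs=r.grab_frame('scene')
M=np.zeros((400,800,3),np.uint8);M[:,:400]=rect(ft,.55,-.003,.16)
s=ft['image'][150:350,100:300];M[:,400:]=cv2.resize(s[:,:,::-1],None,fx=2,fy=2,interpolation=cv2.INTER_CUBIC)
cv2.imwrite('pics/m7.png',M);print(r.current_time_s())
E
```

```text
[-180.0, 15.000000000000009, 175.63000000000002]
[array([ 21.28,   9.34, -17.26, 123.86,   5.06,  32.3 ,  86.31]), array([ 10.98,  22.99,  -6.21, 133.22,  13.39,   9.15,  78.26]), array([ 10.14,  26.04,  -5.37, 130.5 ,  13.42,   8.79,  78.24])]
1.55 [-1.07 -0.02  0.37]
1.4 [-1.02 -0.04  0.41]
1.24 [ 0.71  0.03 -0.15]
1.08 [ 0.12 -0.14 -0.15]
0.93 [-0.25  0.34  0.24]
0.77 [ 0.07 -0.47 -0.29]
0.62 [-0.81  0.27  0.31]
0.46 [-0.59  0.12  0.58]
0.31 [1.01 0.4  0.46]
0.15 [-0.07 -0.35  0.  ]
-0.0 [ 0.07  0.85 -1.36]
[-4.8   0.39  3.23]
[array([  1.46,  11.21, -21.97, 121.74,  17.86,  35.32,  52.51]), array([-12.87,  23.91,  -5.  , 130.97,  34.12,  13.42,  35.98]), array([-11.88,  26.87,  -4.74, 128.33,  34.42,  12.94,  36.96])]
1.55 [0.01 0.13 0.08]
1.4 [ 0.49 -0.42 -0.11]
1.24 [ 0.43  0.39 -0.31]
1.08 [-0.29  0.33 -0.52]
0.93 [-0.27 -0.1  -0.2 ]
0.77 [0.8  0.25 0.28]
0.62 [-0.17 -0.05  0.26]
0.46 [-0.14 -0.1  -0.42]
0.31 [ 0.66 -0.61  0.22]
0.15 [ 0.52  0.23 -0.57]
-0.0 [ 0.08 -0.72 -0.31]
[-4.48  1.03  1.28]
91.9833
```

View pics/m7.png

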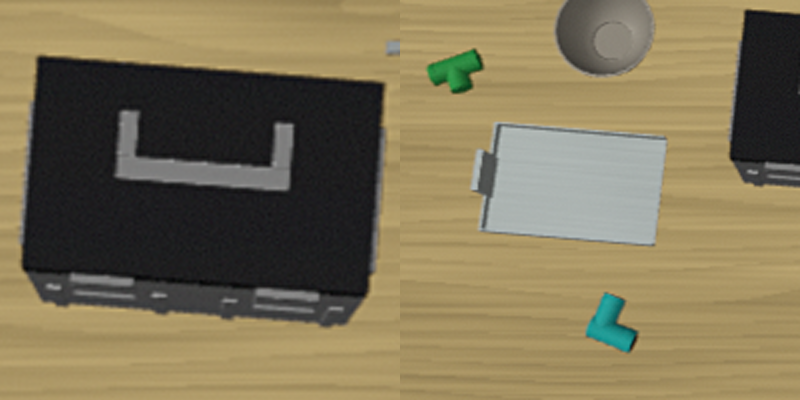

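Both latches hang flat against the front at (100,290) and (285,302), the lid is shut, and the tray lies flat and empty. I'm handing in.

```bash
python3 - <<'E'
from h import *
print(r.job_done(),r.current_time_s())
E
```

```text
the job is handed in; nothing more can be done
the job is handed in; nothing more can be done
```

I handed the job in at about 92 s on the robot's clock, with no verdict returned: the three fittings (two elbows, one tee) are in the box, the empty tray is flat on the bench, the lift-out tray is seated with brush and filter, the lid is shut and both latches are down.

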